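Reset the tube-length stop of a decapper

TASK

Set the tube decapper for the next batch: swing the lock ring's orange lever fully loose, turn the black handwheel by its red peg until the blue tube stop's white pointer lines up with the green setting tab (not the yellow one), then swing the lever back until the lock ring is fully tight against its end stop. Never force the handwheel while the ring is tight, never push the stop itself, and leave the tube rack, beaker and bottle where they stand.

Things in the scene. Friction and masses are not known exactly. Their poses are not given: they have to be found in the camera images.
- decapper: white bench machine, fixed, 270 x 400 mm, deck top 45 mm above the bench. Origin on the bench, on the vertical axis shared by the lock ring and the handwheel; x points to the tube trough, y along the trough to the chuck head (85 x 75 mm, its top 130 mm above the bench, centred 131 mm along x and 165 mm along y). The deck spans x -90 to +180 mm and y -190 to +210 mm. Machine yaw is within 0.3 rad of straight.
- wheel_axis (a point): point on the common vertical axis of ring and wheel, at the height of the handwheel's flat top face (76 mm above the bench); same axes as the decapper
- lock_ring (a joint): angle (rad) of the silver lock ring (112 mm wide, 47 to 61 mm up, below the handwheel): 0 = tight against its end stop, grows counter-clockwise from above as it loosens, other stop 1.2. Tight is under 0.1, loose is beyond 0.6; below 0.5 it still clamps, and forcing the handwheel then ruins the thread. It stays where left; about 3.5 N at the lever moves it. It does not turn the wheel
- lever_top (a point): centre of the top of the orange upright post (16 mm thick, spanning 50 to 94 mm above the bench) at the end of the lock ring's only lever, 92 mm from the wheel axis; push it sideways to swing the ring. When tight the lever points 165 degrees counter-clockwise from the decapper's x, i.e. toward the robot. A thin steel bar (12 mm, its centre 55 mm up) joins the post to the ring
- handwheel (a joint): angle (rad) of the black handwheel (92 mm across, 64 to 76 mm above the bench), grows counter-clockwise seen from above, range -3.4 to 3.4; +1 rad moves the tube stop 12 mm toward the chuck head (decapper +y). Stays where it is left; about 3 N at the peg turns it; never turn it while the lock ring is tight
- peg_top (a point): centre of the top of the red upright peg (15 mm thick, 30 mm tall, top 106 mm above the bench) standing on the handwheel 36 mm from its axis; push it sideways round the axis to turn the wheel. At wheel angle 0 it lies 200 degrees counter-clockwise from the decapper's x
- tube_stop: blue tube stop, sliding along decapper y, driven by the handwheel. Origin under its white-lined pointer (on the scale strip, 46 mm above the bench); its block stands in the trough, 30 to 76 mm further along x, 40 mm tall, 14 mm wide. Same axes as the decapper
- tab_green: green setting tab standing on the scale strip under the pointer's path, 24 x 7 x 12 mm, origin at the centre of its underside, same axes as the decapper (y along the scale). THE TARGET: the pointer must stand over it, y difference zero. It lies 11 to 38 mm of stop travel away at the start, on either side
- tab_yellow: yellow setting tab, same size, on the other side of the pointer: for another tube size, not to be used
- tube_rack: white tube rack with red-capped tubes, 75 x 155 mm, 98 mm tall, loose on the bench beside the machine, origin under its centre; to be left alone
- beaker: glass beaker, 68 mm across, 85 mm tall, loose on the bench near the lever, origin under its centre; to be left alone
- reagent: amber bottle with red cap, 54 mm across, about 110 mm tall, loose on the bench near the machine's near right corner, origin under its centre; to be left alone

How it is judged:
By the outcome, as a careful person would: the job done as asked, in the order asked, and still so for the second after the job is handed in, with the robot touching nothing.
It also fails if it takes over 61 s, if anything falls off the work surface, if the arm or the gripper's body presses on something with over 40 N, if the wrist force passes 120 N, or if a joint passes its speed limit or range.

ROBOT

A 6-joint arm with a two-finger parallel gripper is mounted at the origin on the work surface. World frame = base frame: x ahead of the robot, y to its left, z up, the work surface at z = 0. Lengths are in m, angles in rad, forces in N, time in s.
With the tool pointing down it reaches from about 0.275 to 0.775 m from the base axis. Payload 14.6 kg.
Tool frame: the origin (TCP) lies between the finger pads; the fingertips stand 19 mm ahead of it and the grasp point (between the pads) is the TCP (env.tcp_to_tips is the distance from the TCP to the fingertips, in m); z points along the fingers, y is the line along which they close (so a half turn about z gives the same grasp; the last joint's range is limited). The gripper opens to 85 mm and grips with 20 to 120 N. Pads are 22 mm wide; open, the fingers measure 114 mm over their backs; the gripper's body (76 mm by 85 mm) begins 54 mm behind the grasp point. The pads swing forward as they close: fully open they stand 13 mm farther back than shut.
Start: joints at [1.162, 0.263, -0.048, 1.259, 0, 1.415], TCP at [0.132, 0.508, 0.25] pointing down, gripper open.
Joint ranges: [-2.65, 2.65], [-0.89, 1.7], [-1.18, 1.37], [-2.13, 2.11], [-1.35, 1.29], [-3.14, 3.14]. Speed limits (rad/s): [1.89, 1.89, 2.57, 2.79, 3.14, 3.14].

INTERFACE

Orientations are given as a unit quaternion [x, y, z, w].
In Python, from cell import env, viewer gives the robot as it stands. The module is installed in compiled form; this text tells all that it offers.
- The arm moves only by the shell command python3 -m handwheel 'ROWS' [FORCE]. ROWS is JSON, one flat list of numbers, 5 for each row, row after row: the shift along the tool's x, y, z in cm, then the turn about the tool's z in degrees, then the opening, from 0 (shut) to 1 (fully open). In form: [tx, ty, tz, turn, grip, tx, ty, tz, turn, grip, ...]. A call has 1 to 5 rows; each row is the pose to reach, as a shift and turn from the pose commanded when the call began, along the tool's axes at that moment; what a row does not reach only later rows make up. A row lasts 1/8 s, in which the tool goes at most 62.5 mm and 10.7 degrees, less where a joint would pass 70% of its speed; a pose out of reach is approached as far as the arm can. A call with a gripper value outside its range is refused whole. The fingers move at their own pace and stop on an object; FORCE is the grip in N (left out, the last holds). Time passes only in rows, so rows that repeat a pose let the fingers close. It gives the time, the measured TCP pose, the force, the opening and the grip force at its end, in the units of the state.
- env.get_state(): the state, without advancing time (a new reading comes with each control period).
- viewer.get_image(name): name is "scene" or "side" or "wrist"; returns a dict with "frame" (480x640x3 uint8, red, green, blue), "intrinsics" (3x3 intrinsics, pixels), "distortion" ([k1, k2, p1, p2, k3] as OpenCV has them; the pictures are not rectified), "rvec" (rotation vector, rad) and "tvec" (3), from world to camera coordinates, as OpenCV has them. Camera axes: x right, y down, z forward; pixel columns grow to the right and rows downward; lengths in m; the calibration is good to about 2 mm. A picture is of the moment at which its call begins. There is no depth.
- env.finish_job(): hands the job in; it is judged then, once.
The state is a dict: "t": time; "qpos": joint angles; "qd": joint speeds; "effort": joint torques, N m; "position": TCP position; "eef_rot": TCP orientation; "force": force on the tool from outside, world axes, zero at the start; "wrist_torque": the same for the moment, N m; "opening": finger opening in m; "grip_force": force on a finger pad.
Only numpy, scipy, OpenCV 4.12 (cv2) and the standard library are available. Lean on these libraries where they do the work, as an engineer would, in place of code of your own. Each camera call takes 0.05 s, during which the arm holds its last target. There are 200 camera calls.

## Working session

There is one attempt and no reset: what is moved stays moved. The work goes in short steps, Python scripts to look and compute and a shell command to move; the robot and the scene stay as the last step left them, time stands still between calls to the robot, and variables do not carry over. Pictures are saved under pics/ and viewed, at most 10 in all, crops included, and the job is handed in when it is done.

```bash
mkdir -p pics; ls
python3 - <<'E'
from cell import env, viewer
import cv2,pickle
s=env.get_state(); print({k:s[k] for k in('t','position','eef_rot','opening')}, env.tcp_to_tips)
for n in("scene","side"):
    d=viewer.get_image(n); cv2.imwrite(f'pics/{n}0.png',d['frame'][...,::-1]); pickle.dump(d,open(f'pics/{n}0.pkl','wb')); print(d['distortion'])
E
```

```text
pics
{'t': 0.0, 'position': array([0.13173369, 0.50795104, 0.24983149]), 'eef_rot': array([ 1.26567865e-01,  9.91957822e-01, -4.81730056e-04, -1.50217160e-04]), 'opening': 0.08566041988629443} 0.019
[-0.02651671  0.          0.          0.          0.        ]
[-0.06034994  0.          0.          0.          0.        ]
```

View pics/scene0.png

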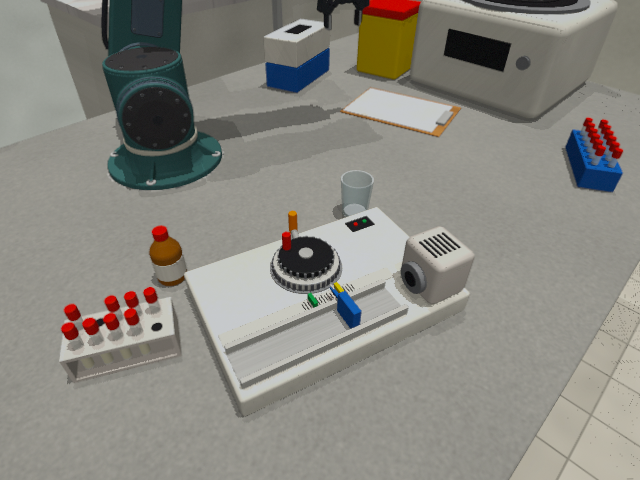

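View pics/side0.png

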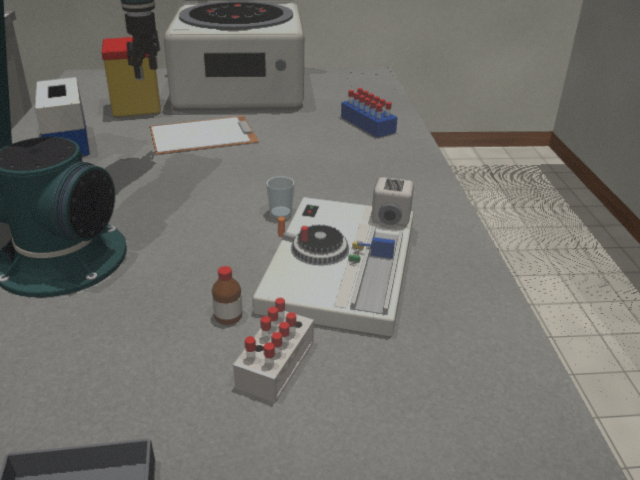

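The scene view shows the lever post at about (293,218), the peg at (286,240), the wheel centre at (306,253), the green tab at (312,299), the yellow tab at (338,288), and the blue stop at (348,305). I'll enlarge both views for precise pixels.

Run:
```python
import cv2
a=cv2.imread('pics/scene0.png')[200:335,250:390]; b=cv2.imread('pics/side0.png')[190:280,255:420]
cv2.imwrite('pics/c1.png',cv2.resize(a,(616,594),interpolation=cv2.INTER_CUBIC))
cv2.imwrite('pics/c2.png',cv2.resize(b,(792,432),interpolation=cv2.INTER_CUBIC))
```

```text
(no output)
```

View pics/c1.png

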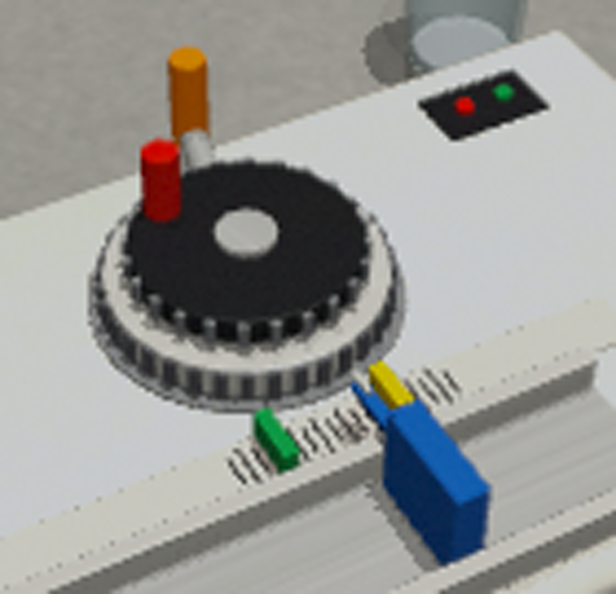

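View pics/c2.png

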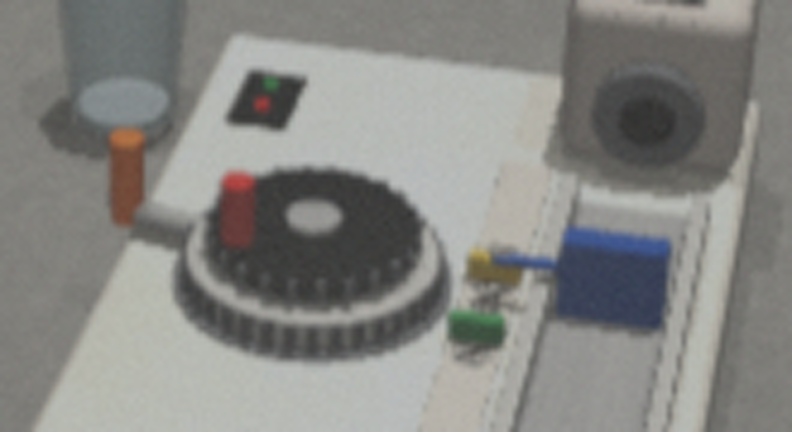

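```bash
cat > vis.py <<'E'
import cv2,numpy as np
def proj(d,P): return cv2.projectPoints(np.array(P,float).reshape(-1,3),d['rvec'],d['tvec'],d['intrinsics'],d['distortion'])[0].reshape(-1,2)
def ray(d,uv):
    n=cv2.undistortPoints(np.array([[uv]],float),d['intrinsics'],d['distortion'])[0,0]
    R=cv2.Rodrigues(d['rvec'])[0]; return (-R.T@np.ravel(d['tvec'])), R.T@np.array([n[0],n[1],1])
def atz(d,uv,z):
    c,r=ray(d,uv); return c+r*(z-c[2])/r[2]
def tri(ds,uvs):
    A=np.zeros((3,3));b=np.zeros(3)
    for d,uv in zip(ds,uvs):
        c,r=ray(d,uv); r=r/np.linalg.norm(r); M=np.eye(3)-np.outer(r,r); A+=M;b+=M@c
    return np.linalg.solve(A,b)
E
python3 - <<'E'
import pickle,numpy as np
from vis import *
from scipy.optimize import least_squares
S,D=[pickle.load(open(f'pics/{n}0.pkl','rb')) for n in('scene','side')]
c1=lambda u,v:(250+u/4.4,200+v/4.4); c2=lambda u,v:(255+u/4.8,190+v/4.8)
pts=dict(lever=((188,57),(127,138),.094),peg=((160,150),(238,181),.106),hub=((246,230),(314,215),.077),green=((277,435),(477,318),.058),yellow=((391,381),(493,255),.058),tip=((355,385),(492,258),.06))
P={}
for k,(a,b,z) in pts.items():
    a,b=c1(*a),c2(*b); print(k,tri((S,D),(a,b)).round(4),atz(S,a,z).round(4),atz(D,b,z).round(4)); P[k]=(atz(S,a,z)+atz(D,b,z))/2
# deck corners z=.045: scene & side image
sc=dict(nr=(187,272),nl=(380,208),fr=(238,391))
for k,uv in sc.items(): print(k,atz(S,uv,.045).round(4))
h=P['hub']
for k in P:
    v=P[k]-h; print(k,np.hypot(v[0],v[1]).round(4),np.degrees(np.arctan2(v[1],v[0])).round(1))
E
```

```text
lever [ 0.484  -0.0069  0.0902] [ 0.486  -0.0085  0.094 ] [ 0.4844 -0.0158  0.094 ]
peg [ 0.5302 -0.0642  0.1025] [ 0.5319 -0.0654  0.106 ] [ 0.5303 -0.0721  0.106 ]
hub [ 0.5642 -0.0526  0.0764] [ 0.5635 -0.0518  0.077 ] [ 0.5645 -0.0552  0.077 ]
green [ 0.6307 -0.1027  0.0544] [ 0.6324 -0.1044  0.058 ] [ 0.6301 -0.1088  0.058 ]
yellow [ 0.6432 -0.0566  0.056 ] [ 0.6435 -0.057   0.058 ] [ 0.6431 -0.0614  0.058 ]
tip [ 0.6404 -0.0731  0.065 ] [ 0.6368 -0.069   0.06  ] [ 0.6418 -0.0666  0.06  ]
nr [ 0.4311 -0.2042  0.045 ]
nl [0.5505 0.1692 0.045 ]
fr [ 0.667 -0.279  0.045]
lever 0.0891 152.3
peg 0.0363 -155.2
hub 0.0 0.0
green 0.0856 -38.3
yellow 0.0795 -4.1
tip 0.0766 -10.8
```

```bash
cat >> vis.py <<'E'
def rel(s,tgt,yang):
    """row (cm,deg) taking the current pose to TCP tgt with tool-y at world angle yang (deg)"""
    from scipy.spatial.transform import Rotation as R
    r=R.from_quat(s['eef_rot']); d=r.inv().apply(np.array(tgt)-s['position'])*100
    y=r.apply([0,1,0]); cur=np.degrees(np.arctan2(y[1],y[0]))
    return np.append(d,(cur-yang+180)%360-180).round(2)
E
python3 - <<'E'
import pickle,numpy as np
from vis import *
from cell import env
S,D=[pickle.load(open(f'pics/{n}0.pkl','rb')) for n in('scene','side')]
c1=lambda u,v:(250+u/4.4,200+v/4.4); c2=lambda u,v:(255+u/4.8,190+v/4.8)
print('beaker',tri((S,D),(c1(460,45),c2(123,102))),atz(S,c1(460,45),.003))
print('bottle',atz(S,(170,278),0.0),'cap',tri((S,D),((160,231),(225,271))))
# trough edges in the scene picture
for a,b in (((225,348),(390,276)),((242,379),(406,313)),((60+0,0),(1,1))):
    p,q=atz(S,a,.045),atz(S,b,.045); print(np.degrees(np.arctan2(*(q-p)[1::-1]))-90)
print(rel(env.get_state(),[.484,-.01,.25],62))
E
```

```text
beaker [0.4849143  0.17117392 0.00216114] [0.48474386 0.17140674 0.003     ]
bottle [ 0.37804479 -0.21564312  0.        ] cap [ 0.37669456 -0.20871184  0.10421551]
-15.87897660734798
-19.83120853104863
-224.9661084524284
[-4.710e+01 -4.129e+01  2.000e-02  1.346e+01]
```

```bash
python3 -m handwheel '[-47.1,-41.3,0,13.5,0.6,-47.1,-41.3,0,13.5,0.6,-47.1,-41.3,0,13.5,0.6,-47.1,-41.3,0,13.5,0.6,-47.1,-41.3,0,13.5,0.6]'
python3 - <<'E'
from vis import *
from cell import env
print(rel(env.get_state(),[.484,-.01,.25],62))
E
```

```text
t: 0.72
position: [0.3081, 0.248, 0.2503]
eef_rot: [0.242, 0.97, 0.0, 0.0]
force: [1.7, 0.6, -0.4]
opening: 0.0512
grip_force: 0.0
[-2.765e+01 -1.451e+01  3.000e-02 -2.000e-02]
```

```bash
python3 -m handwheel '[-26.4,-13.8,0,0,0.45,-26.4,-13.8,0,0,0.45,-26.4,-13.8,0,0,0.45,-26.4,-13.8,0,0,0.45,-26.4,-13.8,0,0,0.45]'
python3 - <<'E'
from vis import *
import pickle
from cell import env,viewer
print(rel(env.get_state(),[.484,-.01,.25],62))
d=viewer.get_image('wrist'); pickle.dump(d,open('pics/w1.pkl','wb')); cv2.imwrite('pics/w1.png',d['frame'][...,::-1])
E
```

```text
t: 1.35
position: [0.4766, 0.0015, 0.25]
eef_rot: [0.243, 0.97, -0.0, -0.0]
force: [0.8, 0.5, 0.3]
opening: 0.0385
grip_force: 0.0
[-1.19 -0.66  0.   -0.13]
```

View pics/w1.png

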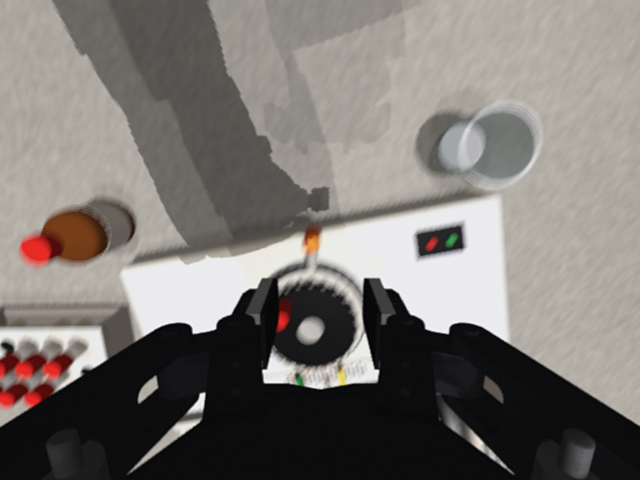

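The slightly motion-blurred wrist view shows the lever top near (313,230), the hub at (311,330), and the deck's near corners at (122,268) and (500,195).

Run:
```python
from vis import *
import pickle
d=pickle.load(open('pics/w1.pkl','rb'))
f=lambda u,z:print(u,z,atz(d,u,z).round(4))
f((313,229),.094);f((311,330),.077);f((280,316),.106);f((122,268),.045);f((500,195),.045)
p,q=atz(d,(122,268),.045),atz(d,(500,195),.045);print(np.degrees(np.arctan2(*(q-p)[1::-1]))-90,np.linalg.norm(p-q))
```

```text
(313, 229) 0.094 [ 0.4747 -0.0045  0.094 ]
(311, 330) 0.077 [ 0.5673 -0.0574  0.077 ]
(280, 316) 0.106 [ 0.5279 -0.0661  0.106 ]
(122, 268) 0.045 [ 0.4273 -0.2063  0.045 ]
(500, 195) 0.045 [0.5408 0.1673 0.045 ]
-16.907896764598064 0.3904958194035284
```

Run:
```python
from vis import *
from cell import env
print(rel(env.get_state(),[.486,-.0065,.13],59))
```

```text
[-0.8  -0.09 11.96  2.79]
```

```bash
python3 -m handwheel '[-0.8,-0.1,4,2.8,0.45,-0.8,-0.1,8,2.8,0.45,-0.8,-0.1,12,2.8,0.45,-0.8,-0.1,12,2.8,0.45]'
python3 - <<'E'
from vis import *
import pickle
from cell import env,viewer
print(rel(env.get_state(),[.486,-.0065,.085],59))
d=viewer.get_image('wrist'); pickle.dump(d,open('pics/w2.pkl','wb')); cv2.imwrite('pics/w2.png',d['frame'][...,::-1])
E
```

```text
t: 1.9
position: [0.4805, -0.0005, 0.1285]
eef_rot: [0.266, 0.964, -0.0, -0.002]
force: [-0.8, -0.4, 0.0]
opening: 0.0381
grip_force: 0.0
[-0.8  -0.23  4.34  0.16]
```

View pics/w2.png

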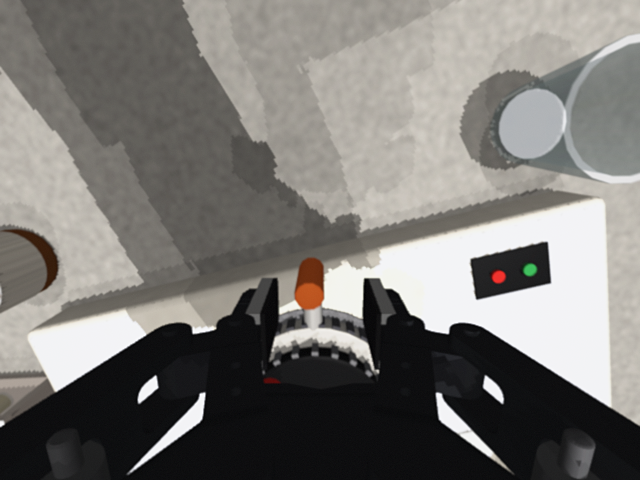

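The orange post top is at (309,295), standing between the fingers (inner faces at about x=276 and 365) and roughly centred.

Run:
```python
from vis import *
import pickle
from cell import env
d=pickle.load(open('pics/w2.pkl','rb'))
p=atz(d,(309.5,294),.094);s=env.get_state();print(p,s['position'],rel(s,[p[0],p[1],.085],59))
print(atz(d,(604,200),.045))
```

```text
[ 0.48328976 -0.00845934  0.094     ] [ 0.48167947 -0.00062915  0.13023116] [-0.55 -0.59  4.52  0.16]
[0.54107749 0.16882542 0.045     ]
```

```bash
python3 -m handwheel '[-0.6,-0.45,0,0,0.45,-0.6,-0.45,2.5,0,0.45,-0.6,-0.45,4.4,0,0.45,-0.6,-0.45,4.4,0,0.15,-0.6,-0.45,4.4,0,0.1]' 25; python3 -m handwheel '[0,0,0,0,0.1,0,0,0,0,0.1]' ;python3 - <<'E'
from vis import *
from cell import env
s=env.get_state();print(rel(s,[.4845,-.0075,.085],59))
E
```

```text
t: 2.58
position: [0.4854, -0.008, 0.0873]
eef_rot: [0.266, 0.964, -0.0, 0.0]
force: [-0.4, -1.1, -5.7]
opening: 0.0153
grip_force: 24.6
t: 2.82
position: [0.4855, -0.008, 0.0871]
eef_rot: [0.266, 0.964, -0.0, 0.001]
force: [-3.7, -2.8, 7.2]
opening: 0.015
grip_force: 25.8
[ 0.11 -0.01  0.21  0.15]
```

```bash
python3 -m handwheel '[-0.11,-1.44,0,-9,0.1,-0.45,-2.84,0,-18,0.1,-1.0,-4.18,0,-27,0.1,-1.76,-5.41,0,-36,0.1,-2.7,-6.5,0,-45,0.1]'; python3 -m handwheel '[0,0,0,0,0.1]'
```

```text
t: 3.45
position: [0.4757, -0.0776, 0.0872]
eef_rot: [-0.126, 0.992, 0.0, 0.001]
force: [4.3, 5.2, 2.4]
opening: 0.015
grip_force: 25.5
t: 3.58
position: [0.476, -0.0783, 0.0871]
eef_rot: [-0.123, 0.992, -0.001, 0.001]
force: [-0.3, -2.2, 6.8]
opening: 0.0151
grip_force: 25.9
```

```bash
python3 -m handwheel '[-0.09,-1.28,0,-8,0.1,-0.36,-2.54,0,-16,0.1,-0.6,-3.24,0,-21,0.1,-0.67,-3.45,0,-22,0.1,-0.67,-3.45,0,-22,0.1]'
```

```text
t: 4.2
position: [0.491, -0.1091, 0.0871]
eef_rot: [-0.309, 0.951, -0.0, 0.001]
force: [2.1, 0.7, 5.3]
opening: 0.0151
grip_force: 25.8
```

```bash
python3 -m handwheel '[-0.01,-0.35,0,-2,0.1,-0.02,-0.6,0,-4,0.1,-0.02,-0.6,0,-4,0.1]'
python3 - <<'E'
from vis import *
from cell import env
from scipy.optimize import least_squares
s=env.get_state();p=s['position'];print(s['force'],p)
P=np.array([[.4855,-.008],[.4757,-.0776],[.476,-.0783],[.491,-.1091],p[:2]])
r=least_squares(lambda c:np.hypot(*(P-c).T)-.092,[.565,-.0535]);c=r.x
print(c,r.fun,np.degrees(np.arctan2(*(P-c).T[::-1]))%360)
E
```

```text
t: 4.58
position: [0.4915, -0.1093, 0.0867]
eef_rot: [-0.343, 0.939, 0.005, 0.001]
force: [-11.9, 33.1, 27.7]
opening: 0.015
grip_force: 29.1
[-11.92745864  33.05832852  27.73365223] [ 0.49148271 -0.1092583   0.08666275]
[ 0.56489498 -0.05424109] [-1.20730134e-04  2.02941290e-04  9.31478184e-05  3.24271156e-05
 -2.59855779e-04] [149.78269484 194.67538559 195.14397351 216.58983448 216.84892309]
```

```bash
python3 -m handwheel '[0,0.4,0,4,0.1,0,0.4,0,4,0.35,0,0.4,0,4,0.35,0,0.4,-3,4,0.35,0,0.4,-7,4,0.35]'; python3 -m handwheel '[0,0,0,0,0.35]'
python3 - <<'E'
from vis import *
import pickle
from cell import env,viewer
print(rel(env.get_state(),[.5306,-.0652,.103],107.5))
d=viewer.get_image('wrist'); pickle.dump(d,open('pics/w3.pkl','wb')); cv2.imwrite('pics/w3.png',d['frame'][...,::-1])
E
```

```text
t: 5.2
position: [0.4906, -0.1108, 0.1565]
eef_rot: [-0.31, 0.951, 0.001, -0.001]
force: [0.0, -0.1, -0.1]
opening: 0.0298
grip_force: 0.0
t: 5.32
position: [0.4924, -0.1115, 0.1586]
eef_rot: [-0.31, 0.951, -0.001, 0.002]
force: [0.3, -0.6, -0.4]
opening: 0.0299
grip_force: 0.0
[-5.8   1.51  5.57 18.65]
```

View pics/w3.png

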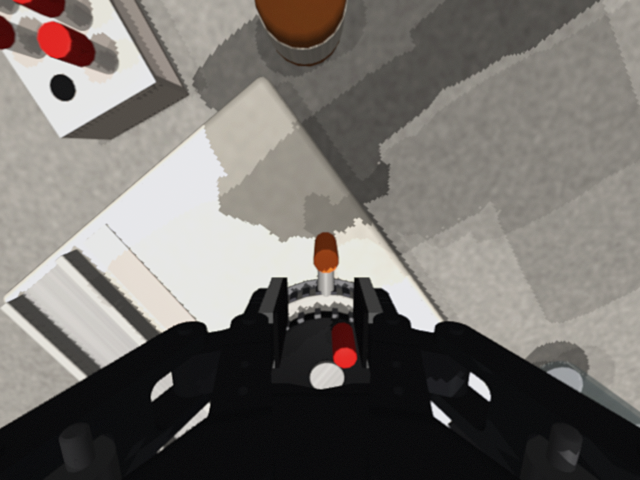

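The lever stayed at its loose stop with the post at (326,245). The peg top is at (345,357) and the hub at (327,376).

Run:
```python
from vis import *
import pickle
from cell import env
d=pickle.load(open('pics/w3.pkl','rb'))
c=np.array([.5649,-.0542])
for n,u,z in (('peg',(345,357),.106),('hub',(327,376),.077),('lever',(326,259),.094)):
    p=atz(d,u,z)[:2];v=p-c;print(n,p.round(4),np.hypot(*v).round(4),np.degrees(np.arctan2(v[1],v[0]))%360)
s=env.get_state(); print(s['position'])
for a in (197,):
    t=c+.036*np.array([np.cos(np.radians(a)),np.sin(np.radians(a))]);print(t,rel(s,[*t,.103],a-90))
```

```text
peg [ 0.5291 -0.0669] 0.038 199.57739348319552
hub [ 0.5638 -0.0542] 0.0011 180.7695185176432
lever [ 0.489  -0.1104] 0.0944 216.55497819297395
[ 0.49170684 -0.11124974  0.15706777]
[ 0.53047303 -0.06472538] [-5.87  1.48  5.41 19.15]
```

```bash
python3 -m handwheel '[-3,0.75,0,9,0.4,-5.8,1.5,0,18,0.4,-5.8,1.5,3,18,0.4,-5.8,1.5,5.3,18,0.4,-5.8,1.5,5.3,18,0.4]';  python3 -m handwheel '[0,0,0,0,0.1,0,0,0,0,0.1,0,0,0,0,0.1]'
python3 - <<'E'
from vis import *
from cell import env
s=env.get_state();c=np.array([.5649,-.0542]);v=s['position'][:2]-c;a=np.degrees(np.arctan2(v[1],v[0]))%360
print(s['position'],s['opening'],s['grip_force'],s['force'],np.hypot(*v),a,s['qpos'].round(2),rel(s,s['position'],a-90))
E
```

```text
t: 6.0
position: [0.5276, -0.0642, 0.1012]
eef_rot: [-0.158, 0.987, 0.001, -0.002]
force: [-0.5, 0.3, 0.8]
opening: 0.034
grip_force: 0.0
t: 6.38
position: [0.5292, -0.0648, 0.1038]
eef_rot: [-0.158, 0.987, -0.0, 0.0]
force: [-0.2, -2.8, 0.3]
opening: 0.0136
grip_force: 25.0
[ 0.529184   -0.0648218   0.10379074] 0.013608939126741125 24.970430731773376 [-0.22956593 -2.76965049  0.32373154] 0.03726197782484935 196.56226799959978 [-0.27  0.36 -0.32  0.89 -0.   -0.59] [0.   0.   0.   1.58]
```

```bash
python3 -m handwheel '[-0.055,0.625,0,10,0.1,-0.217,1.231,0,20,0.1,-0.482,1.8,0,30,0.1,-0.842,2.314,0,40,0.1,-1.286,2.758,0,50,0.1]'
cat > peg.py <<'E'
from vis import *
from cell import env
s=env.get_state();c=np.array([.5649,-.0542]);v=s['position'][:2]-c;a=np.degrees(np.arctan2(v[1],v[0]))%360
print(s['position'],s['opening'],s['force'],np.hypot(*v),a,s['qpos'].round(2),rel(s,s['position'],a-90))
E
python3 peg.py
```

```text
t: 7.0
position: [0.5334, -0.0345, 0.1038]
eef_rot: [0.277, 0.961, -0.0, 0.001]
force: [4.0, -4.9, -4.4]
opening: 0.0139
grip_force: 24.6
[ 0.53341487 -0.03450866  0.10382372] 0.01394202020813229 [ 3.99132325 -4.87410241 -4.36590699] 0.037135730199167355 147.9774352960898 [-0.22  0.37 -0.31  0.89 -0.    0.34] [ 0.    0.    0.   -0.16]
```

```bash
python3 -m handwheel '[-0.055,0.625,0,10,0.1,-0.217,1.231,0,20,0.1,-0.482,1.8,0,30,0.1,-0.842,2.314,0,40,0.1,-1.286,2.758,0,50,0.1]'; python3 peg.py;  python3 -m handwheel '[-0.055,0.625,0,10,0.1,-0.217,1.231,0,20,0.1,-0.482,1.8,0,30,0.1,-0.842,2.314,0,40,0.1,-0.842,2.314,0,40,0.1]'; python3 peg.py
python3 - <<'E'
from cell import viewer
import pickle,cv2,numpy as np
im=[]
for n,(x,y,w,h) in dict(scene=(280,260,100,75),side=(330,225,100,75)).items():
    d=viewer.get_image(n); pickle.dump(d,open(f'pics/{n}1.pkl','wb')); im.append(cv2.resize(d['frame'][y:y+h,x:x+w,::-1],(400,300),interpolation=cv2.INTER_CUBIC))
d=viewer.get_image('wrist'); pickle.dump(d,open('pics/w4.pkl','wb'))
cv2.imwrite('pics/m1.png',np.vstack([np.hstack(im),cv2.resize(d['frame'][180:480,120:520,::-1],(800,600))[:300]]))
E
```

```text
t: 7.62
position: [0.559, -0.0183, 0.1038]
eef_rot: [0.657, 0.754, -0.0, 0.001]
force: [2.9, -8.0, -2.8]
opening: 0.0138
grip_force: 24.7
[ 0.55899485 -0.0182787   0.10381978] 0.01383160836361283 [ 2.9356461  -7.95213956 -2.80270545] 0.03640344637138622 99.3354353538947 [-0.18  0.4  -0.25  0.91 -0.    1.26] [ 0.    0.    0.   -1.52]
t: 8.25
position: [0.5833, -0.0236, 0.1038]
eef_rot: [0.875, 0.485, 0.0, 0.001]
force: [2.3, -6.1, -1.3]
opening: 0.0133
grip_force: 24.9
[ 0.58325491 -0.02362208  0.10379085] 0.013295799669591676 [ 2.26551772 -6.09592355 -1.25922401] 0.035663871905869705 59.02501073426496 [-0.18  0.44 -0.19  0.94 -0.    1.95] [ 0.    0.    0.   -1.05]
```

View pics/m1.png

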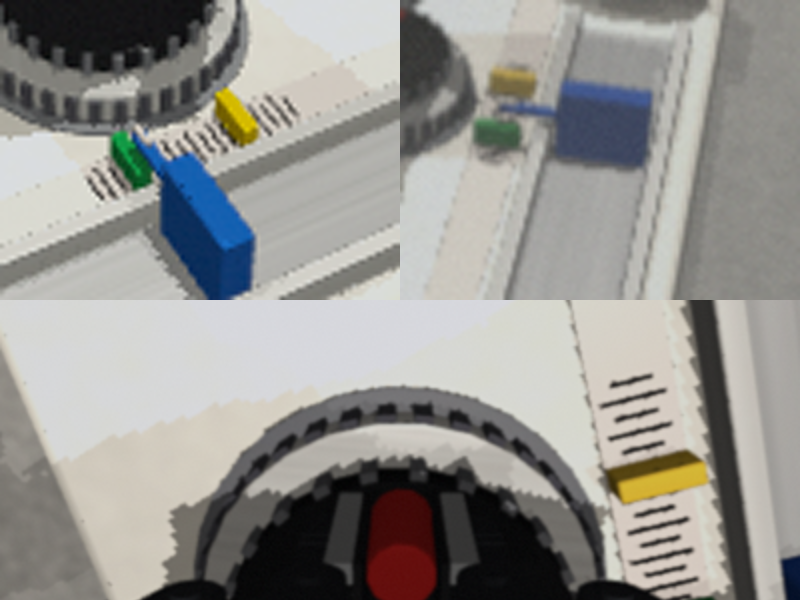

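The pointer (tip near scene pixel (314,292)) has moved to just beside the green tab, with the yellow tab well behind. I'll fit the tab and block silhouettes to get the remaining travel.

```bash
cat > fit.py <<'E'
import pickle,sys
from vis import *
from scipy.optimize import minimize
YAW=np.radians(-17);C=np.array([.5649,-.0542]);X=np.array([np.cos(YAW),np.sin(YAW)]);Y=np.array([-X[1],X[0]])
def box(x0,x1,y0,y1,z0,z1): return [[*(C+x*X+y*Y),z] for x in(x0,x1) for y in(y0,y1) for z in(z0,z1)]
K=8
def mask(d,boxes,roi):
    m=np.zeros((roi[3]*K,roi[2]*K),np.uint8)
    for b in boxes:
        h=cv2.convexHull(((proj(d,b)-roi[:2]+.5)*K).astype(np.float32)); cv2.fillConvexPoly(m,h.astype(np.int32),1)
    return cv2.resize(m.astype(np.float32),(roi[2],roi[3]),interpolation=cv2.INTER_AREA)
def seg(d,roi,col):
    f=d['frame'][roi[1]:roi[1]+roi[3],roi[0]:roi[0]+roi[2]]; h=cv2.cvtColor(f,cv2.COLOR_RGB2HSV).astype(int)
    lo,hi={'g':(45,85),'y':(20,33),'b':(100,125)}[col]
    return ((h[...,0]>=lo)&(h[...,0]<=hi)&(h[...,1]>(130 if col!='b' else 120))&(h[...,2]>35)).astype(np.float32)
def fit(d,roi,col,mk,x0,st):
    s=seg(d,roi,col); best=None
    f=lambda p:((mask(d,mk(p),roi)-s)**2).sum()
    for k in range(3):
        r=minimize(f,x0,method='Nelder-Mead',options=dict(initial_simplex=np.vstack([x0]+[np.array(x0)+np.eye(len(x0))[i]*st[i] for i in range(len(x0))]),xatol=1e-5,fatol=.01)); x0=r.x
    return (r.x*1e3).round(2),r.fun.round(1),s.sum()
tab=lambda p:[box(p[0]-.012,p[0]+.012,p[1]-.0035,p[1]+.0035,.046,.058)]
E
python3 - <<'E'
from fit import *
for n,roi in (('scene',(280,240,110,100)),('side',(330,220,100,75))):
  for i in (0,1):
    d=pickle.load(open(f'pics/{n}{i}.pkl','rb'))
    for c,g in (('g',(.076,-.029)),('y',(.076,.017))): print(n,i,c,fit(d,roi,c,tab,g,(.004,.004)))
    blk=lambda p:[box(p[0]+.03,p[0]+.076,p[1]-.007,p[1]+.007,p[2]-.04,p[2]),box(p[0]-.008,p[0]+.03,p[1]-.0015,p[1]+.0015,.060,.063)]
    print(n,i,'blue',fit(d,roi,'b',blk,(.078,(.01,-.018)[i],.08),(.004,.005,.004)))
E
```

```text
scene 0 g (array([ 75.13, -27.23]), np.float64(22.0), np.float32(81.0))
scene 0 y (array([72.12, 21.75]), np.float64(45.4), np.float32(57.0))
scene 0 blue (array([73.41,  5.63, 83.1 ]), np.float64(97.5), np.float32(602.0))
scene 1 g (array([ 75.13, -27.23]), np.float64(22.0), np.float32(81.0))
scene 1 y (array([74.77, 19.75]), np.float64(18.1), np.float32(88.0))
scene 1 blue (array([ 71.8 , -23.47,  80.07]), np.float64(88.0), np.float32(598.0))
side 0 g (array([ 71.22, -19.91]), np.float64(75.3), np.float32(0.0))
side 0 y (array([75.18, 22.71]), np.float64(71.5), np.float32(0.0))
side 0 blue (array([ -41417.31,  288188.32, -188372.23]), np.float64(57.0), np.float32(57.0))
side 1 g (array([ 71.22, -19.91]), np.float64(75.3), np.float32(0.0))
side 1 y (array([75.18, 22.71]), np.float64(68.5), np.float32(3.0))
side 1 blue (array([ -18896.82,  148580.38, -100616.7 ]), np.float64(54.0), np.float32(54.0))
```

```bash
python3 -m handwheel '[-0.044,0.563,0,9,0.1,-0.157,1.053,0,17,0.1,-0.157,1.053,0,17,0.1]'; python3 peg.py; python3 -m handwheel '[0,0,0,0,0.35,0,0,0,0,0.35,0,0,-3,0,0.35,0,0,-7,0,0.35,3,0,-12,0,0.35]';  python3 -m handwheel '[4,0,-5,0,0.35,4,0,-5,0,0.35,4,0,-5,0,0.35]'
python3 - <<'E'
from fit import *
from cell import viewer
for n in ('scene','side','wrist'):
    d=viewer.get_image(n); pickle.dump(d,open(f'pics/{n}2.pkl','wb'))
    if n=='wrist': cv2.imwrite('pics/w5.png',d['frame'][...,::-1]); print(proj(d,box(.075,.075,-.028,-.028,.058,.058)[:1]))
E
```

```text
t: 8.78
position: [0.5912, -0.0305, 0.1038]
eef_rot: [0.937, 0.351, 0.001, 0.001]
force: [3.8, -5.7, -2.0]
opening: 0.0138
grip_force: 25.0
[ 0.59122714 -0.03050267  0.10382442] 0.013816546702573087 [ 3.76231366 -5.66874781 -2.00263556] 0.03542148679666589 41.99069586180276 [-0.19  0.45 -0.16  0.95 -0.    2.24] [ 0.    0.    0.   -0.95]
t: 9.4
position: [0.6119, -0.0102, 0.2245]
eef_rot: [0.936, 0.351, -0.001, -0.0]
force: [2.3, -0.6, -0.3]
opening: 0.0301
grip_force: 0.0
t: 9.78
position: [0.6427, 0.0166, 0.2726]
eef_rot: [0.936, 0.352, -0.0, -0.0]
force: [-0.3, -0.9, -1.1]
opening: 0.0301
grip_force: 0.0
[[394.3375604  294.54396212]]
```

Run:
```python
import cv2,numpy as np
a=cv2.imread('pics/w5.png'); cv2.imwrite('pics/w5c.png',np.hstack([cv2.resize(a[220:370,330:430],(400,600),interpolation=cv2.INTER_CUBIC),cv2.resize(a[:,100:420],(400,600))]))
```

```text
(no output)
```

View pics/w5c.png

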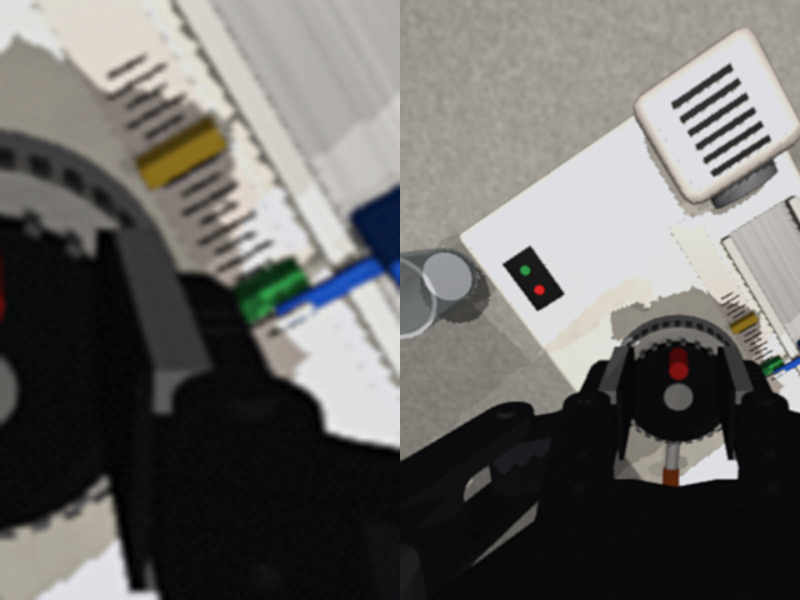

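The pointer (blue arm from about (402,297) to (426,286) in the wrist image) now lies slightly to the −y side of the green tab, possibly partly through parallax. I'll measure it.

Run:
```python
from fit import *
d=pickle.load(open('pics/wrist2.pkl','rb'))
R=cv2.Rodrigues(d['rvec'])[0];c=-R.T@np.ravel(d['tvec']);print('cam in dec',(c[:2]-C)@X,(c[:2]-C)@Y,c[2])
for z in (.058,.062,.066):
  for u in ((402.5,297),(414,291.5),(424,286.5)):
    p=atz(d,u,z)[:2]-C; print(z,u,(p@X*1e3).round(1),(p@Y*1e3).round(1))
f=lambda u,z:print(u,z,((atz(d,u,z)[:2]-C)@X*1e3).round(1),((atz(d,u,z)[:2]-C)@Y*1e3).round(1))
# green top face: corners from crop
for u in ((235,292),(297,259),(310,272)): f((330+u[0]/4,220+u[1]/4),.058)
for u in ((138,160),(215,122),(228,147),(150,185)): f((330+u[0]/4,220+u[1]/4),.058)
hub=(330+5/4,220+390/4);f(hub,.077)
print('yellow',fit(d,(350,230,50,50),'y',tab,(.075,.02),(.003,.003)))
for n,roi in (('scene',(280,240,110,100)),):
    e=pickle.load(open(f'pics/{n}2.pkl','rb'))
    blk=lambda p:[box(p[0]+.03,p[0]+.076,p[1]-.007,p[1]+.007,p[2]-.04,p[2]),box(p[0]-.008,p[0]+.03,p[1]-.0015,p[1]+.0015,.060,.063)]
    print('blue',fit(e,roi,'b',blk,(.075,-.027,.082),(.004,.005,.004)),fit(e,roi,'g',tab,(.075,-.027),(.004,.005)))
d=pickle.load(open('pics/side2.pkl','rb'))
r=(330,220,100,75);h=cv2.cvtColor(d['frame'][220:295,330:430],cv2.COLOR_RGB2HSV)
print(h[29,30:60:4].tolist(),h[33,15:32:3].tolist())
```

```text
cam in dec 0.08839952374846913 0.1454275784434827 0.39540897827477506
0.058 (402.5, 297) 81.2 -35.3
0.058 (414, 291.5) 94.9 -36.1
0.058 (424, 286.5) 106.9 -36.7
0.062 (402.5, 297) 81.3 -33.1
0.062 (414, 291.5) 94.8 -34.0
0.062 (424, 286.5) 106.7 -34.5
0.066 (402.5, 297) 81.4 -31.0
0.066 (414, 291.5) 94.8 -31.8
0.066 (424, 286.5) 106.4 -32.3
(388.75, 293.0) 0.058 70.7 -23.2
(404.25, 284.75) 0.058 89.6 -23.5
(407.5, 288.0) 0.058 90.8 -28.8
(364.5, 260.0) 0.058 67.1 23.7
(383.75, 250.5) 0.058 89.6 22.2
(387.0, 256.75) 0.058 89.2 14.3
(367.5, 266.25) 0.058 66.4 15.9
(331.25, 317.5) 0.077 6.9 -6.3
yellow (array([77.27, 17.45]), np.float64(26.6), np.float32(193.0))
blue (array([ 72.29, -27.02,  81.11]), np.float64(89.2), np.float32(595.0)) (array([ 75.4 , -27.25]), np.float64(47.0), np.float32(56.0))
[[21, 44, 99], [22, 20, 142], [25, 10, 158], [111, 134, 135], [111, 138, 146], [111, 143, 153], [111, 141, 152], [111, 137, 151]] [[105, 7, 69], [24, 13, 95], [21, 17, 107], [107, 28, 83], [112, 98, 117], [111, 104, 128]]
```

```bash
sed -i "s/(130 if col!='b' else 120)/SAT/; s/^K=8/K=8;SAT=120/" fit.py
python3 - <<'E'
import fit as F
from fit import *
L=lambda n:pickle.load(open(f'pics/{n}.pkl','rb'))
S=[L(f'scene{i}') for i in range(3)];D=[L(f'side{i}') for i in range(3)];W=L('wrist2')
rs=(280,240,110,100);rd=(330,220,100,75);rw=(350,220,140,130)
off={}
g=fit(S[0],rs,'g',tab,(.075,-.027),(.003,.003))[0];y=fit(S[1],rs,'y',tab,(.075,.02),(.003,.003))[0]
F.SAT=70
gd=fit(D[0],rd,'g',tab,(.075,-.027),(.003,.003));yd=fit(D[1],rd,'y',tab,(.075,.02),(.003,.003)); print('side',gd,yd)
F.SAT=120; yw=fit(W,(350,230,50,50),'y',tab,(.075,.02),(.003,.003)); gw=fit(W,(380,270,40,35),'g',tab,(.075,-.027),(.003,.003)); print('scene',g,y,'wrist',yw,gw)
ref=np.array([75.1,-27.23]); 
oS=np.zeros(2); oD=((gd[0]-g)+(yd[0]-y))/2e3; oW=(yw[0]-y)/1e3; print(oD,oW)
def mk(p,o,dy): # x,y,ztop,zp,t,hw,tip
    x=p[0]+o[0];yy=p[1]+o[1]+dy
    return [box(x+.03,x+.076,yy-.007,yy+.007,p[2]-.04,p[2]),box(x-p[6],x+.031,yy-p[5],yy+p[5],p[3],p[3]+p[4])]
dys=[.0328-.0005,.0036,0]
def run(p,parts,segs):
    return sum(((mask(d,mk(p,o,dy),r)-s)**2).sum()/w for (d,r,o,dy,w),s in zip(parts,segs))
parts=[(S[i],rs,oS,(p0),600.) for i,p0 in ((1,.0036),(2,0))]+[(D[i],rd,oD,p0,500.) for i,p0 in ((1,.0036),(2,0))]+[(W,rw,oW,0,900.)]
segs=[]
for p in parts:
    F.SAT=70 if p[1] is rd else 120; segs.append(seg(p[0],p[1],'b')); print(segs[-1].sum())
x0=np.array([.074,-.028,.081,.060,.003,.002,.008]);st=np.array([.003,.003,.003,.003,.002,.001,.004])
for sub in (parts,parts[:2],parts[2:4],parts[4:]):
    sg=[segs[[q is p for q in parts].index(True)] for p in sub]
    x=x0
    for k in range(4):
        r=minimize(run,x,args=(sub,sg),method='Nelder-Mead',options=dict(initial_simplex=np.vstack([x]+[x+np.eye(7)[i]*st[i]/(k+1) for i in range(7)]),maxiter=400)); x=r.x
    if sub is parts: x0=x
    print((x*1e3).round(2),round(r.fun,3))
E
```

```text
side (array([ 76.12, -22.31]), np.float64(52.7), np.float32(23.0)) (array([77.2 , 18.59]), np.float64(6.3), np.float32(67.0))
scene [ 76.4  -27.61] [75.66 19.69] wrist (array([77.09, 17.41]), np.float64(24.5), np.float32(195.0)) (array([ 76.7 , -30.15]), np.float64(83.6), np.float32(145.0))
[0.00063 0.0021 ] [ 0.00143 -0.00228]
598.0
595.0
422.0
433.0
1377.0
[ 7.584e+01 -2.865e+01  8.382e+01  6.286e+01  3.480e+00  1.200e+00
 -4.000e-02] 0.785
[ 74.29 -28.8   84.68  63.39   5.1    1.29  -1.49] 0.304
[ 75.83 -25.39  81.38  61.13   1.65   1.97  -7.09] 0.215
[ 75.83 -28.81  82.31  63.04   4.81   1.68  -0.47] 0.195
```

```bash
python3 -m handwheel '[-5,2.8,0,0,0.35,-10,5.6,0,0,0.35,-15.2,8.4,2,0,0.35,-15.2,8.4,2,0,0.35,-15.2,8.4,2,0,0.35]';  python3 -m handwheel '[0,0,0,0,0.35,0,0,0,0,0.35,0,0,0,0,0.35]'
python3 - <<'E'
from fit import *
from cell import viewer
d=viewer.get_image('wrist'); pickle.dump(d,open(f'pics/wrist3.pkl','wb'))
R=cv2.Rodrigues(d['rvec'])[0];c=-R.T@np.ravel(d['tvec']);print('cam in dec',(c[:2]-C)@X,(c[:2]-C)@Y,c[2])
u,v=proj(d,box(.08,.08,-.01,-.01,.058,.058)[:1])[0].astype(int);print(u,v)
x0=max(0,min(480,u-80));y0=max(0,min(360,v-60));print(x0,y0)
cv2.imwrite('pics/w6.png',cv2.resize(d['frame'][y0:y0+120,x0:x0+160,::-1],(800,600),interpolation=cv2.INTER_CUBIC))
E
```

```text
t: 10.55
position: [0.5833, -0.1469, 0.253]
eef_rot: [0.936, 0.351, -0.0, -0.0]
force: [0.4, 0.4, 0.0]
opening: 0.0302
grip_force: 0.0
t: 10.92
position: [0.5841, -0.1462, 0.2533]
eef_rot: [0.936, 0.352, 0.0, 0.0]
force: [-0.0, 0.9, 0.6]
opening: 0.0298
grip_force: 0.0
cam in dec 0.08010033533941974 -0.026872902921240654 0.37684203004077227
310 132
230 72
```

View pics/w6.png

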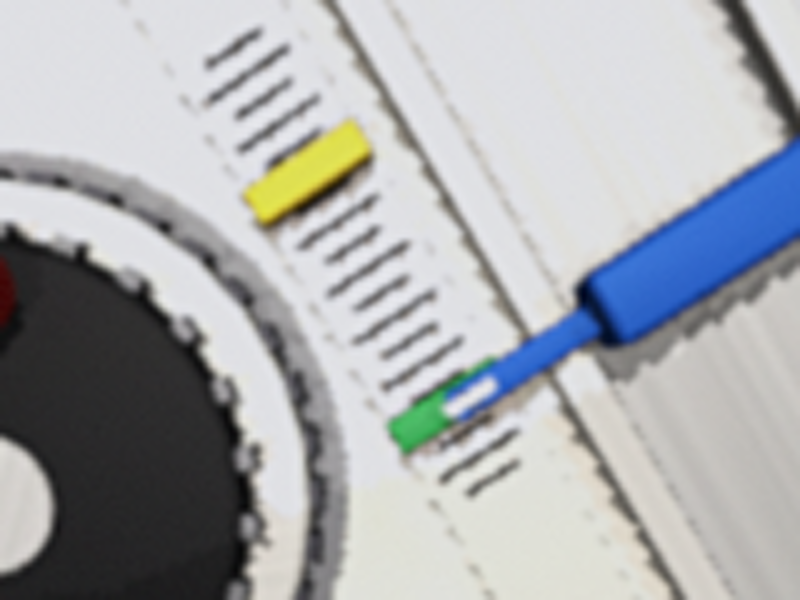

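This near-vertical view shows the white pointer line, centred at (470,396) in the crop, lying over the green tab whose left end is centred at (397,442). I'll compute the offset.

```bash
python3 - <<'E'
from fit import *
d=pickle.load(open('pics/wrist3.pkl','rb'))
f=lambda n,u,z:print(n,u,*(((atz(d,(230+u[0]/5,72+u[1]/5),z)[:2]-C)@np.c_[X,Y])*1e3).round(1))
for u in ((445,408),(470,396),(495,382)): f('line',u,.066)
for u in ((510,372),(550,345),(590,318)): f('arm',u,.066)
for u in ((389,430),(405,455),(490,360)): f('green',u,.058)
for u in ((246,195),(265,225),(372,152),(352,120)): f('yel',u,.058)
for u in ((585,285),(615,340)): f('blk',u,.084)
print(fit(d,(270,80,50,50),'y',tab,(.075,.02),(.003,.003)))
b=lambda p:[box(p[0]+.03,p[0]+.076,p[1]-.007,p[1]+.007,.044,.084),box(p[0]-.0,p[0]+.031,p[1]-.0016,p[1]+.0016,.063,.0665)]
print(fit(d,(320,20,110,150),'b',b,(.075,-.028),(.003,.003)))
E
python3 peg.py
```

```text
line (445, 408) 76.9 -29.8
line (470, 396) 81.8 -30.4
line (495, 382) 86.9 -30.7
arm (510, 372) 90.1 -30.6
arm (550, 345) 98.5 -30.4
arm (590, 318) 107.0 -30.2
green (389, 430) 65.9 -27.7
green (405, 455) 66.0 -33.1
green (490, 360) 88.3 -26.9
yel (246, 195) 66.1 20.3
yel (265, 225) 66.2 14.3
yel (372, 152) 89.1 14.5
yel (352, 120) 88.9 20.8
blk (585, 285) 107.4 -25.0
blk (615, 340) 107.2 -35.2
(array([77.62, 18.58]), np.float64(31.9), np.float32(234.0))
(array([ 76.9 , -29.97]), np.float64(170.3), np.float32(1132.0))
[ 0.58404013 -0.14638357  0.25332003] 0.03005341840150931 [-0.13916859 -0.26477017 -0.17639158] 0.0941496451655404 281.72969251191455 [-0.38  0.4   0.16  1.34 -0.    2.04] [  0.     0.     0.   119.47]
```

The pointer is at y = −30.4 mm and the green tab centre at −30.4 mm in the same view, so they are aligned. Next is tightening the ring again, starting with turning the wrist back half a turn up high.

```bash
python3 -m handwheel '[-1,-2,0,-10,0.4,-2,-4,0,-20,0.4,-3,-6,0,-30,0.4,-4,-8,0,-40,0.4,-4.5,-8.9,0,-50,0.4]'; python3 -m handwheel '[0,0,0,-10,0.4,0,0,0,-20,0.4,0,0,0,-30,0.4,0,0,0,-40,0.4,0,0,0,-50,0.4]'; python3 -m handwheel '[0,0,0,-10,0.4,0,0,0,-20,0.4,0,0,0,-30,0.4,0,0,0,-40,0.4,0,0,0,-50,0.4]'; python3 -m handwheel '[0,0,0,-10,0.4,0,0,0,-20,0.4,0,0,0,-25.4,0.4,0,0,0,-25.4,0.4]'
python3 - <<'E'
from vis import *
from cell import env,viewer
s=env.get_state();C=np.array([.5649,-.0542]);a=np.radians(216.4);t=C+.092*np.array([np.cos(a),np.sin(a)])
print(t,s['qpos'].round(2),rel(s,[*t,.087],126.4))
E
```

```text
t: 11.6
position: [0.4905, -0.1088, 0.2535]
eef_rot: [0.698, 0.716, 0.0, 0.0]
force: [-0.4, 0.0, 0.3]
opening: 0.0339
grip_force: 0.0
t: 12.22
position: [0.4915, -0.1093, 0.2534]
eef_rot: [0.33, 0.944, -0.0, 0.0]
force: [0.6, 0.2, 0.0]
opening: 0.0343
grip_force: 0.0
t: 12.85
position: [0.4915, -0.1093, 0.2534]
eef_rot: [-0.1, 0.995, -0.0, 0.0]
force: [-0.1, 1.0, -0.1]
opening: 0.0339
grip_force: 0.0
t: 13.35
position: [0.4915, -0.1093, 0.2533]
eef_rot: [-0.313, 0.95, -0.0, 0.0]
force: [0.1, 0.1, -0.7]
opening: 0.0342
grip_force: 0.0
[ 0.49084977 -0.10879454] [-0.38  0.23 -0.09  1.25 -0.   -1.02] [ 0.02  0.08 16.63  0.13]
```

```bash
python3 -m handwheel '[0,0.1,6,0,0.4,0,0.1,10,0,0.4,0,0.1,13,0,0.4,0,0.1,16.6,0,0.4,0,0.1,16.6,0,0.4]'; python3 -m handwheel '[0,0,0,0,0.1,0,0,0,0,0.1,0,0,0,0,0.1]' 25; python3 peg.py
```

```text
t: 13.98
position: [0.4895, -0.108, 0.0858]
eef_rot: [-0.313, 0.95, 0.001, -0.002]
force: [0.2, -0.2, 1.3]
opening: 0.0345
grip_force: 0.0
t: 14.35
position: [0.4914, -0.1088, 0.0885]
eef_rot: [-0.314, 0.95, -0.001, 0.001]
force: [-2.6, 0.5, 9.4]
opening: 0.0149
grip_force: 25.7
[ 0.49140558 -0.10881675  0.08848803] 0.014925933678774261 [-2.55582599  0.5149468   9.40805367] 0.09156647222767596 216.61756968739326 [-0.38  0.33 -0.42  0.82  0.   -1.02] [ 0.    0.    0.   -0.07]
```

```bash
python3 -m handwheel '[-0.11,1.44,0,9,0.1,-0.45,2.84,0,18,0.1,-1.0,4.18,0,27,0.1,-1.76,5.41,0,36,0.1,-2.7,6.5,0,45,0.1]'; python3 -m handwheel '[-0.09,1.28,0,8,0.1,-0.36,2.54,0,16,0.1,-0.6,3.24,0,21,0.1,-0.67,3.45,0,22,0.1,-0.67,3.45,0,22,0.1]'; python3 peg.py
```

```text
t: 14.98
position: [0.4742, -0.0406, 0.0885]
eef_rot: [0.077, 0.997, -0.001, 0.001]
force: [0.9, -5.0, 6.0]
opening: 0.0154
grip_force: 25.6
t: 15.6
position: [0.4863, -0.0074, 0.0885]
eef_rot: [0.263, 0.965, -0.0, 0.001]
force: [-1.8, -0.1, 6.8]
opening: 0.0149
grip_force: 25.7
[ 0.48632981 -0.00736202  0.08850981] 0.01487635526258086 [-1.77385761 -0.13149979  6.77057732] 0.09147169933768619 149.19959878757123 [-0.18  0.31 -0.46  0.8  -0.    0.35] [0.   0.   0.   0.33]
```

Now I'll press gently onto the end stop.

```bash
python3 -m handwheel '[0,0.3,0,2,0.1,-0.02,0.6,0,4,0.1,-0.02,0.6,0,4,0.1]'; python3 peg.py
```

```text
t: 15.98
position: [0.4873, -0.0061, 0.0883]
eef_rot: [0.298, 0.955, -0.006, 0.0]
force: [-16.6, -36.2, 14.5]
opening: 0.0152
grip_force: 28.3
[ 0.48732104 -0.00605755  0.08831215] 0.01521120485399089 [-16.58492104 -36.24306807  14.45939806] 0.09130274647198362 148.17788989351456 [-0.17  0.31 -0.45  0.81 -0.01  0.43] [ 0.   0.   0.  -2.8]
```

```bash
python3 -m handwheel '[0,-0.3,0,-3,0.1,0,-0.3,0,-3,0.35,0,-0.3,0,-3,0.4,0,-0.4,-4,-3,0.4,0,-0.4,-9,-3,0.4]';  python3 -m handwheel '[0,0,-5,0,0.4,0,0,-10,0,0.4,0,0,-10,0,0.4,0,0,-10,0,0.4]'
python3 - <<'E'
from fit import *
from cell import env,viewer
d=viewer.get_image('wrist'); pickle.dump(d,open('pics/wrist4.pkl','wb'))
S=viewer.get_image('scene'); S0=pickle.load(open('pics/scene2.pkl','rb'))
for n,e in (('s',S),('s2',S0),('s0',pickle.load(open('pics/scene0.pkl','rb')))):
    h=cv2.cvtColor(e['frame'][205:260,270:320],cv2.COLOR_RGB2HSV).astype(int);m=(h[...,0]>8)&(h[...,0]<20)&(h[...,1]>180);ys,xs=np.nonzero(m);print(n,m.sum(),xs.mean()+270,ys.min()+205)
b=lambda p:[box(p[0]+.03,p[0]+.076,p[1]-.007,p[1]+.007,.044,.084),box(p[0]-.0,p[0]+.031,p[1]-.0016,p[1]+.0016,.063,.0665)]
for e in (S0,S): print(fit(e,(280,240,110,100),'b',b,(.075,-.028),(.003,.003)))
h=cv2.cvtColor(d['frame'],cv2.COLOR_RGB2HSV).astype(int);m=((h[...,0]>5)&(h[...,0]<16)&(h[...,1]>200)&(h[...,2]>90)).astype(np.uint8)
n,l,st,ce=cv2.connectedComponentsWithStats(m);print([(st[i].tolist()) for i in range(1,n) if st[i,4]>60])
print('tight post top predicted',proj(d,[[*(C+.092*np.array([np.cos(np.radians(a)),np.sin(np.radians(a))])),.094] for a in (148,153)]).round(1))
print(env.get_state()['t'])
E
```

```text
t: 16.6
position: [0.4859, -0.0051, 0.178]
eef_rot: [0.271, 0.963, -0.0, -0.001]
force: [1.8, -0.5, -0.2]
opening: 0.034
grip_force: 0.0
t: 17.1
position: [0.4864, -0.0053, 0.2769]
eef_rot: [0.271, 0.963, 0.0, -0.0]
force: [0.0, -0.1, 0.4]
opening: 0.0341
grip_force: 0.0
s 149 294.3758389261745 211<stdin>:6: RuntimeWarning: Mean of empty slice.
  ret = ret.dtype.type(ret / rcount)
Traceback (most recent call last):
ValueError: zero-size array to reduction operation minimum which has no identity
```

Run:
```python
from fit import *
from cell import env,viewer
S=viewer.get_image('scene')
for e in (S,pickle.load(open('pics/scene0.pkl','rb'))):
    h=cv2.cvtColor(e['frame'][205:260,270:320],cv2.COLOR_RGB2HSV).astype(int);m=(h[...,0]>8)&(h[...,0]<20)&(h[...,1]>180);ys,xs=np.nonzero(m);print(m.sum(),xs.mean()+270,ys.min()+205)
print('predicted tight / 5deg loose',proj(S,[[*(C+.092*np.array([np.cos(np.radians(a)),np.sin(np.radians(a))])),.08] for a in (148,150,153)]).round(1))
b=lambda p:[box(p[0]+.03,p[0]+.076,p[1]-.007,p[1]+.007,.044,.084),box(p[0]-.0,p[0]+.031,p[1]-.0016,p[1]+.0016,.063,.0665)]
for e in (pickle.load(open('pics/scene2.pkl','rb')),S): print(fit(e,(280,240,110,100),'b',b,(.075,-.028),(.003,.003)))
```

```text
148 294.3918918918919 211
150 292.32666666666665 211
predicted tight / 5deg loose [[294.5 218.6]
 [292.8 218.8]
 [290.2 219.3]]
(array([ 72.6 , -28.06]), np.float64(88.5), np.float32(595.0))
(array([ 72.6 , -28.06]), np.float64(89.5), np.float32(594.0))
```

The lever sits where I predicted for fully tight, and the stop hasn't moved.

```bash
python3 -c "
from cell import env
print(env.finish_job())"
```

```text
the job is handed in; nothing more can be done
None
```

I loosened the lock ring to its stop, set the pointer over the green tab (within about 0.3 mm in the overhead view), swung the ring back tight to its end stop, and handed the job in at about 17 s; no verdict was returned.

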